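Sort look-alike clamp screws by thread hand in two test nuts

ROBOT

A 7-joint arm with a two-finger parallel gripper is mounted at the origin on the work surface. World frame = base frame: x ahead of the robot, y to its left, z up, the work surface at z = 0. Lengths are in m, angles in rad, forces in N, time in s.
With the tool pointing down it reaches from about 0.425 to 0.95 m from the base axis. Payload 4.7 kg.
Tool frame: the origin (TCP) lies midway between the tips of the shut fingers; the grasp point (between the pads) lies 19 mm behind it (bot.pinch_z is the distance from the TCP to the grasp point, in m); z points along the fingers, x is the direction in which the jaws open and shut, and the axes are right-handed (so a half turn about z gives the same grasp; the last joint's range is limited). The gripper opens to 87 mm and grips with 3 to 60 N. Pads are 19 mm wide; open, the fingers measure 117 mm over their backs; the gripper's body (75 mm by 190 mm) begins 51 mm behind the grasp point.
Start: joints at [-1.293, 0.469, -0.049, 1.532, 0.024, 1.141, -0.082], TCP at [0.204, 0.644, 0.223] pointing down, gripper open.
Joint ranges: [-2.59, 2.59], [-0.33, 1.99], [-1.39, 1.29], [0.1, 2.45], [-1.04, 4.18], [0.21, 1.99], [-2.66, 2.66]. Speed limits (rad/s): [2.57, 2.57, 3.14, 3.14, 3.14, 3.14, 3.14].

INTERFACE

Orientations are given as a rotation vector (axis times angle).
In Python, from rig import monitor, imaging, bot gives the robot as it stands. The module is installed in compiled form; this text tells all that it offers.
- The arm moves only by the tool carry_out, never from a script. Its argument "motion" is a list that holds one entry, the list of rows, each a list of 6 numbers: the shift along the tool's x, y, z in mm, then the turn, a rotation vector about the tool's x, y, z in rad. In form: [[[x, y, z, ax, ay, az], ...]]. A call has 1 to 12 rows; each row shifts and turns the commanded pose from where the row before left it, along the tool's axes as they then stand; what a row does not reach is not made up. A row lasts 1/12 s, in which the tool goes at most 41.7 mm and 7.16 degrees, less where a joint would pass 70% of its speed; a pose out of reach is approached as far as the arm can. A call with a gripper value outside its range is refused whole. "claw" is the closure in counts, from 0 (fully open) to 255 (shut), set as the call begins (left out, the last holds). The fingers move at their own pace and stop on an object; "force" is the grip in N (left out, the last holds). Time passes only in rows, so rows that do not move let the fingers close. It gives the time, the measured TCP pose, the force and the opening at its end, in the units of the state.
- monitor.state(): the state, without advancing time (a new reading comes with each control period).
- imaging.capture(name): name is "scene" or "top" or "wrist"; returns the picture (480x640x3 uint8, blue, green, red); there is no depth.
- imaging.camera_params(name): a dict with "fx", "fy", "cx", "cy" (pixels), "rvec" (rotation vector, rad) and "tvec" (3), from world to camera coordinates, as OpenCV has them. Camera axes: x right, y down, z forward; pixel columns grow to the right and rows downward; lengths in m; the calibration is good to about 2 mm. A picture is of the moment at which its call begins: read the wrist's pose just before it. camera_params takes no time and is no camera call; for the wrist camera it gives the pose at the moment of the call.
- bot.job_done(): hands the job in, once; it reports no verdict.
The state is a dict: "clock": time; "joint_pos": joint angles; "qd": joint speeds; "tau": joint torques, N m; "eef_pos": TCP position; "tcp_rot": TCP orientation; "ft_force": force on the tool from outside, world axes, zero at the start; "wrist_torque": the same for the moment, N m; "width": opening from 0.0 (shut) to 1.0 (fully open).
Only numpy, scipy, OpenCV 4.12 (cv2) and the standard library are available. Lean on these libraries where they do the work, as an engineer would, in place of code of your own. Each camera call takes 0.05 s, during which the arm holds its last target.

TASK

Three look-alike clamp screws stand unmarked in the rack: two have right-hand threads and one is left-hand. Find out which is which by trying them in the test nuts (green collar takes right-hand, red collar takes left-hand), and leave one screw turned fully home in each nut and the spare one in the rack. Leave the other things on the counter where they are.

Things in the scene. Friction and masses are not known exactly. Their poses are not given: they have to be found in the camera images.
- green_nut_mouth (a point): centre of the open top of the test nut with the green collar, level with its top face, 90 mm above the counter; z up. Plain 39 mm bore with chamfered mouth; thread lugs inside, upper edges about 10 mm below the top; 26 mm guide for the stem 32 mm below it. Takes right-hand screws only: they go down when turned clockwise seen from above. A screw of the other hand only rides up and down on the lugs, its head never within 12 mm of the nut
- green_nut: the green-collared test nut: steel hexagon 74 mm wide, 90 mm tall, on a 110 mm square base plate fixed to the counter; origin centre of its underside
- green_nut_pad (a joint): yellow sprung pad inside the green nut, m: 0 untouched, grows as the tip of a screw pushes it down; 0.010 when a screw is fully home (head resting on the nut), 0 while the head is more than 10 mm above the nut. Light spring, about 1 N, weaker than the weight of a screw
- red_nut_mouth (a point): centre of the open top of the test nut with the red collar, level with its top face, 90 mm above the counter; z up. Plain 39 mm bore with chamfered mouth; thread lugs inside, upper edges about 10 mm below the top; 26 mm guide for the stem 32 mm below it. Takes left-hand screws only: they go down when turned anticlockwise seen from above. A screw of the other hand only rides up and down on the lugs, its head never within 12 mm of the nut
- red_nut: the red-collared test nut: steel hexagon 74 mm wide, 90 mm tall, on a 110 mm square base plate fixed to the counter; origin centre of its underside
- red_nut_pad (a joint): yellow sprung pad inside the red nut, m: 0 untouched, grows as the tip of a screw pushes it down; 0.010 when a screw is fully home (head resting on the nut), 0 while the head is more than 10 mm above the nut. Light spring, about 1 N, weaker than the weight of a screw
- rack: wooden rack fixed to the counter, 90 mm (its x) by 270 mm (its y), top at 85 mm; origin centre of its underside. Three stalls in a row along its y, 75 mm apart: 42 mm square holes in which the screws hang upright by their heads. Two screws have right-hand threads, one left-hand; which stall holds which differs every time, and so does how each is turned
- stall_1 (a point): centre of the head (half-way up) of the screw standing in this stall at the start, 107.5 mm above the counter; end stall towards -y of the rack (y runs along the row). The screws look alike: round light-grey head 48 mm across and 45 mm tall on a black stem 75 mm long and 23 mm across with a round nose; 120 mm long in all, about 0.25 kg
- stall_2 (a point): centre of the head (half-way up) of the screw standing in this stall at the start, 107.5 mm above the counter; middle stall. Thread of the screws: coarse, four starts (a start every 90 degrees), 34 mm across, from 11 to 31 mm below the head, 48 mm of travel per turn (7.6 mm per radian), about 3 mm of axial play; a screw let go part-way in its nut stays there
- stall_3 (a point): centre of the head (half-way up) of the screw standing in this stall at the start, 107.5 mm above the counter; end stall towards +y of the rack. In a nut, the thread of a screw meets the lugs when the underside of its head is 16 to 22 mm above the top of the nut (or drops in a little lower if a start lines up); it is then turned until it draws in, and on to fully home, head resting on the nut
- spray_bottle: bystander: white closed bottle, 64 mm across, 190 mm tall; origin centre of its underside
- bar_carton: bystander: cardboard carton 90 x 140 x 55 mm tall; origin centre of its underside
- mug: bystander: blue mug, 76 mm across, 85 mm tall; origin centre of its underside
- spanner: bystander: steel spanner lying flat, 170 mm long; origin centre of its underside
- wipes_tub: bystander: white tub with blue lid, 84 mm across, 110 mm tall; origin centre of its underside
- wrapped_bar_stack: bystander: orange stack of bars, 50 x 120 x 24 mm tall; origin centre of its underside

How it is judged:
By the outcome, as a careful person would: the job done as asked, in the order asked, and still so for the second after the job is handed in, with the robot touching nothing.
It also fails if it takes over 72 s, if anything falls off the work surface, if the arm or the gripper's body presses on something with over 40 N, if the wrist force passes 120 N, or if a joint passes its speed limit or range.

## Working session

There is one attempt and no reset: what is moved stays moved. The work goes in short steps, Python scripts to look and compute and a tool call to move; the robot and the scene stay as the last step left them, time stands still between calls to the robot, and variables do not carry over. Pictures are saved under pics/ and viewed, and the job is handed in when it is done.

Besides the shell and the picture viewer there is one more tool, called after "Request:" as a command line: name --argument value ..., lists and objects as JSON in quotes. carry_out: Moves the arm, as the interface text tells. Its arguments: {"type":"object","properties":{"motion":{"type":"array"},"claw":{"type":"number"},"force":{"type":"number"}},"required":["motion"]}

```bash
mkdir -p pics; python3 - <<'E'
from rig import monitor, imaging, bot
import cv2
s=monitor.state(); print(s, bot.pinch_z)
for n in ("scene","top"):
    cv2.imwrite(f"pics/{n}0.png",imaging.capture(n)); print(n,imaging.camera_params(n))
E
```

```text
{'clock': 0.0, 'joint_pos': array([-1.29292388,  0.46944352, -0.04856373,  1.53369446,  0.02411155,
        1.14100889, -0.08230902]), 'qd': array([-0.00121259, -0.00183399,  0.00042554, -0.00020013, -0.00071621,
        0.00229442,  0.00022703]), 'tau': array([-8.34459934e-04, -5.07968009e+01, -8.13627918e-02, -2.36156058e+01,
       -6.14452735e-02,  3.77606589e-02,  1.79027452e-04]), 'eef_pos': array([0.20366812, 0.64290604, 0.22149772]), 'tcp_rot': array([ 2.53376338e+00,  1.85522268e+00, -2.40004906e-03]), 'ft_force': array([-1.2243466 , -0.13307012,  0.74578664]), 'wrist_torque': array([ 0.03067327,  0.01146769, -0.00461718]), 'width': 0.9999474248098987} 0.0187
scene {'fx': 465.96280395072637, 'fy': 465.96280395072637, 'cx': 327.0147578171907, 'cy': 244.24565894022916, 'rvec': array([ 2.00522106,  1.02101312, -0.55163585]), 'tvec': array([-0.38628342, -0.20057018,  1.63679563])}
top {'fx': 601.5994348099347, 'fy': 601.5994348099347, 'cx': 321.5938682973143, 'cy': 240.54887880239585, 'rvec': array([ 2.11592171, -2.16481959,  0.1765386 ]), 'tvec': array([0.05313707, 0.63483729, 1.30610191])}
```

View pics/scene0.png

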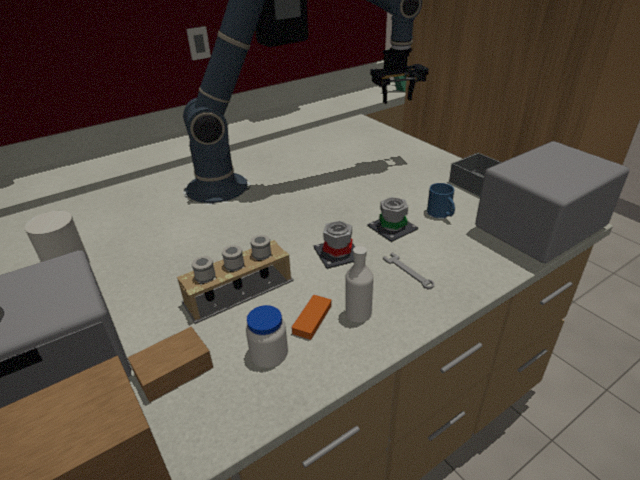

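View pics/top0.png

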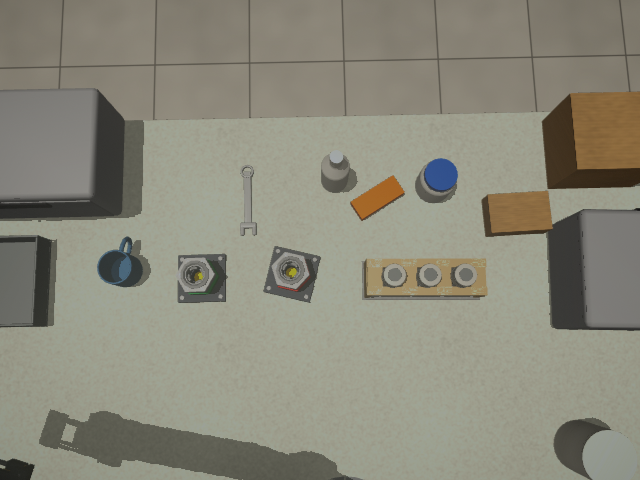

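```bash
cat > h.py <<'E'
import numpy as np, cv2
from rig import monitor, imaging, bot
def ray(cam,u,v,z,p=None):
    p=p or imaging.camera_params(cam); R,_=cv2.Rodrigues(p['rvec']); C=-R.T@p['tvec']
    d=R.T@np.array([(u-p['cx'])/p['fx'],(v-p['cy'])/p['fy'],1]); return C+d*(z-C[2])/d[2]
def proj(cam,X,p=None):
    p=p or imaging.camera_params(cam); K=np.array([[p['fx'],0,p['cx']],[0,p['fy'],p['cy']],[0,0,1]])
    return cv2.projectPoints(np.array([X],float),p['rvec'],p['tvec'],K,None)[0].ravel()
def st():
    s=monitor.state(); R,_=cv2.Rodrigues(s['tcp_rot'])
    print('t %.2f'%s['clock'],'p',s['eef_pos'].round(4),'F',s['ft_force'].round(1),'T',s['wrist_torque'].round(2),'w %.3f'%s['width'],'q',s['joint_pos'].round(2)); print('x',R[:,0].round(3),'z',R[:,2].round(3)); return s,R
E
python3 - <<'E'
from h import *
im=cv2.imread('pics/top0.png')
cv2.imwrite('pics/topz.png',cv2.resize(im[230:320,160:320],None,fx=5,fy=5,interpolation=2))
cv2.imwrite('pics/topz2.png',cv2.resize(im[245:305,355:495],None,fx=5.5,fy=5.5,interpolation=2))
for n,u,v,z in [('g',200,273,.09),('r',291,271,.09),('1',395,275,.13),('2',430,275,.13),('3',466,275,.13),('bottle',337,156,.19)]: print(n,ray('top',u,v,z))
st()
E
```

```text
g [0.56424652 0.30420372 0.09      ]
r [0.5641148  0.10684427 0.09      ]
1 [ 0.54626305 -0.1134943   0.13      ]
2 [ 0.54458581 -0.18713132  0.13      ]
3 [ 0.54286001 -0.26290031  0.13      ]
bottle [0.78978426 0.00363696 0.19      ]
t 0.10 p [0.2037 0.643  0.2216] F [0.7 0.1 0.2] T [-0.    0.01 -0.  ] w 1.001 q [-1.29  0.47 -0.05  1.53  0.02  1.14 -0.08]
x [ 0.302  0.953 -0.002] z [-0.    -0.002 -1.   ]
```

View pics/topz.png

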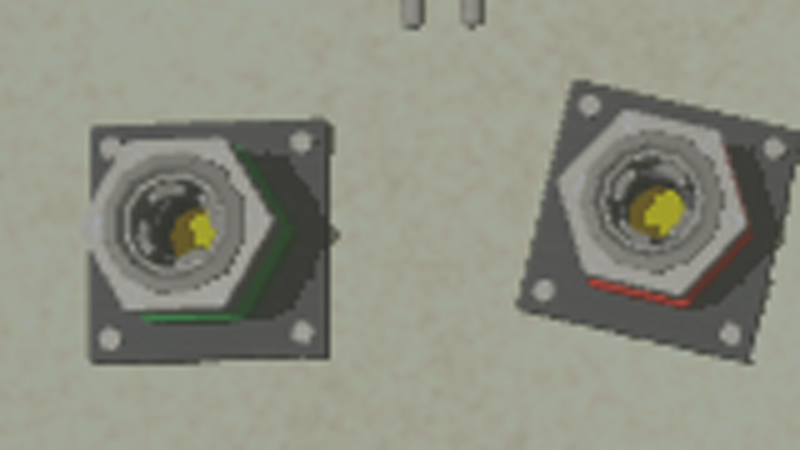

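View pics/topz2.png

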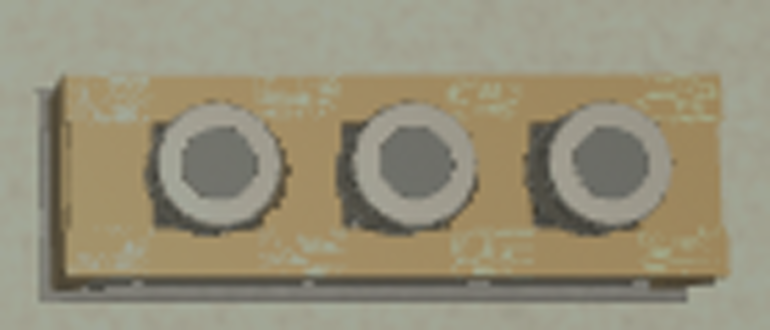

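```bash
python3 - <<'E'
from h import *
p=imaging.camera_params('wrist'); R,_=cv2.Rodrigues(p['rvec']); C=-R.T@p['tvec']
s,T=st(); print(p['fx'],p['cx'],p['cy']); print('cam in tool',T.T@(C-s['eef_pos'])); print('cam axes in tool\n',(T.T@R.T).round(3))
for n,u,v,z in [('g',194.8,274.6,.09),('r',290.6,270,.09),('A',395,274.6,.13),('B',430.8,274.5,.13),('C',466.1,274.6,.13)]:
  X=ray('top',u,v,z); print(n,X.round(4), 'scene',proj('scene',X).round(1))
E
```

```text
t 0.10 p [0.2037 0.643  0.2216] F [0.7 0.1 0.2] T [-0.    0.01 -0.  ] w 1.001 q [-1.29  0.47 -0.05  1.53  0.02  1.14 -0.08]
x [ 0.302  0.953 -0.002] z [-0.    -0.002 -1.   ]
360.27633182423455 324.5382841278016 236.6786324019601
cam in tool [ 0.00115197 -0.0753163  -0.16156689]
cam axes in tool
 [[ 1.     0.001 -0.001]
 [-0.     0.961  0.275]
 [ 0.001 -0.275  0.961]]
g [0.561  0.3154 0.09  ] scene [393.6 201.6]
r [0.5663 0.1077 0.09  ] scene [337.1 226.4]
A [ 0.5471 -0.1135  0.13  ] scene [259.7 239.6]
B [ 0.5456 -0.1889  0.13  ] scene [231.5 250.3]
C [ 0.5437 -0.2632  0.13  ] scene [201.9 261.5]
```

Request:
carry_out --motion '[[[-22,33.5,-1.5,0,0,0],[-22,33.5,-1.5,0,0,0],[-22,33.5,-1.5,0,0,0],[-22,33.5,-1.5,0,0,0],[-22,33.5,-1.5,0,0,0],[-22,33.5,-1.5,0,0,0],[-22,33.5,-1.5,0,0,0],[-22,33.5,-1.5,0,0,0],[-22,33.5,-1.5,0,0,0],[-22,33.5,-1.5,0,0,0],[-22,33.5,-1.5,0,0,0],[-22,33.5,-1.5,0,0,0]]]' --claw 80

```text
clock: 1.1
eef_pos: [0.508, 0.2686, 0.2404]
tcp_rot: [-2.535, -1.856, 0.001]
ft_force: [0.6, 0.2, -0.3]
width: 0.687
```

Request:
carry_out --motion '[[[-21,33,0,0,0,0],[-20,33,0,0,0,0],[0,0,0,0,0,0],[0,0,0,0,0,0]]]'

```text
clock: 1.43
eef_pos: [0.5591, 0.2083, 0.24]
tcp_rot: [2.54, 1.848, -0.002]
ft_force: [-0.3, 0.3, -0.6]
width: 0.69
```

```bash
python3 - <<'E'
from h import *
import pickle
s,T=st(); p=imaging.camera_params('wrist'); im=imaging.capture('wrist'); pickle.dump((s,p,im),open('w1.pkl','wb')); cv2.imwrite('pics/w1.png',im)
for X in ([.561,.3154,.09],[.5663,.1077,.09]): print(proj('wrist',X,p))
E
```

```text
t 1.43 p [0.5591 0.2083 0.24  ] F [-0.3  0.3 -0.6] T [0.06 0.05 0.02] w 0.690 q [-0.55  0.33  0.16  1.71 -0.06  1.11  0.88]
x [ 0.308  0.951 -0.001] z [-0.    -0.001 -1.   ]
[442.25167107 186.89368172]
[221.90895481 261.75358593]
```

View pics/w1.png

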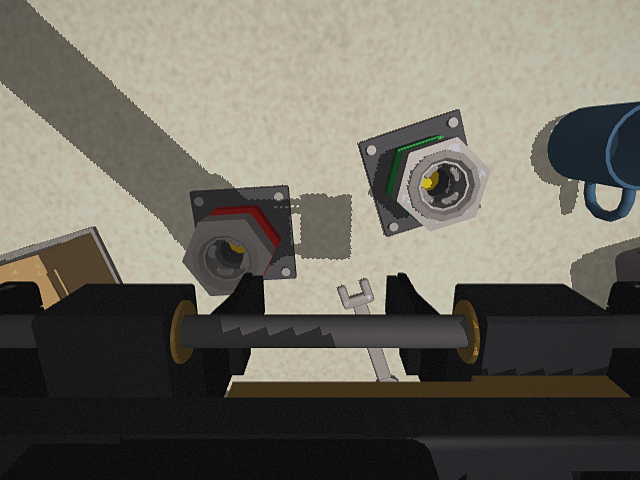

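```bash
python3 - <<'E'
from h import *
im=cv2.imread('pics/w1.png')
a=cv2.resize(im[130:240,380:500],None,fx=5,fy=5,interpolation=2);b=cv2.resize(im[190:300,170:290],None,fx=5,fy=5,interpolation=2)
cv2.imwrite('pics/w1z.png',cv2.resize(np.hstack([a,cv2.convertScaleAbs(b,alpha=1.6)]),(800,367)))
E
```

```text
(no output)
```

View pics/w1z.png

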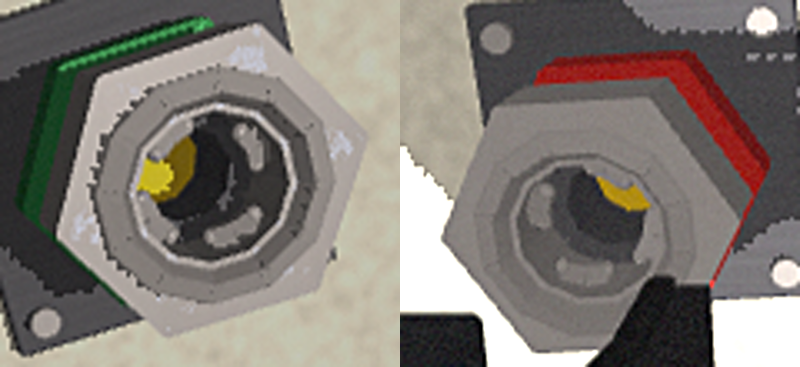

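```bash
python3 - <<'E'
from h import *
import pickle
s,p,im=pickle.load(open('w1.pkl','rb'))
for u,v in ((443.5,184.9),(227.6,258.1)): print(ray('wrist',u,v,.09,p))
# top: hex vertices in zoom (fx5, origin 160,230)
t=cv2.imread('pics/top0.png')
E
```

```text
[0.55964421 0.31680687 0.09      ]
[0.56460471 0.1140187  0.09      ]
```

```bash
python3 - <<'E'
from h import *
im=cv2.imread('pics/w1.png')
b=cv2.resize(im[185:305,170:300],None,fx=6,fy=5*1.0,interpolation=2)
b=cv2.resize(im[185:300,170:300],None,fx=5.2,fy=5.2,interpolation=2)
cv2.imwrite('pics/w1r.png',cv2.convertScaleAbs(b,alpha=1.6))
E
```

```text
(no output)
```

View pics/w1r.png

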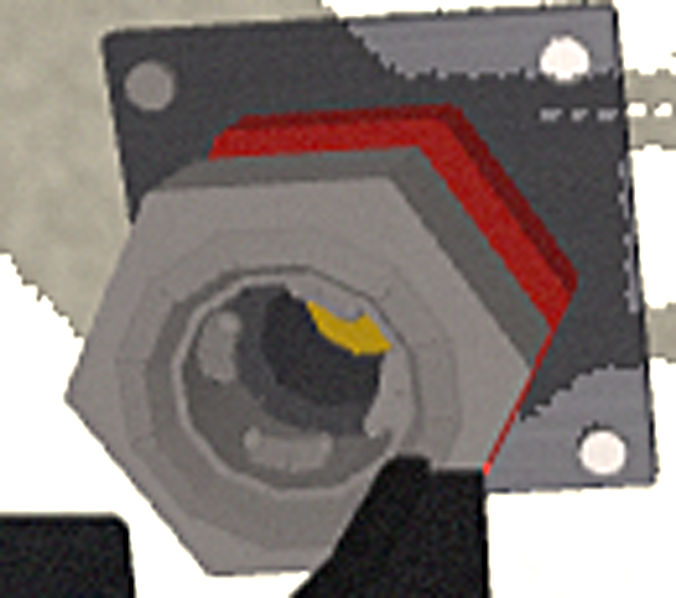

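Request:
carry_out --motion '[[[-38,14,0,0,0,0],[-38,14,0,0,0,0],[-38,14,0,0,0,0],[-38,14,0,0,0,0],[-38,14,0,0,0,0],[-38,14,0,0,0,0],[-38,14,0,0,0,0],[-38,14,0,0,0,0],[-38,14,0,0,0,0],[-38,14,0,0,0,0],[0,0,0,0,0,0],[0,0,0,0,0,0]]]'

```text
clock: 2.48
eef_pos: [0.5761, -0.1941, 0.2402]
tcp_rot: [-2.537, -1.852, 0.001]
ft_force: [0.6, 1.5, -0.5]
width: 0.689
```

```bash
python3 - <<'E'
from h import *
import pickle
s,T=st(); p=imaging.camera_params('wrist'); im=imaging.capture('wrist'); pickle.dump((s,p,im),open('w2.pkl','wb')); cv2.imwrite('pics/w2.png',im)
for X in ([ 0.5471,-0.1135 , 0.13  ],[ 0.5456, -0.1889 , 0.13  ], [ 0.5437, -0.2632  ,0.13  ]): print(proj('wrist',X,p))
E
```

```text
t 2.48 p [ 0.5761 -0.1941  0.2402] F [ 0.6  1.5 -0.5] T [0.07 0.   0.01] w 0.689 q [ 0.    0.35  0.33  1.7  -0.13  1.12  1.63]
x [ 0.305  0.952 -0.   ] z [-0.001  0.    -1.   ]
[414.84179007 166.190847  ]
[317.68421206 194.93417497]
[225.80087568 221.55248451]
```

View pics/w2.png

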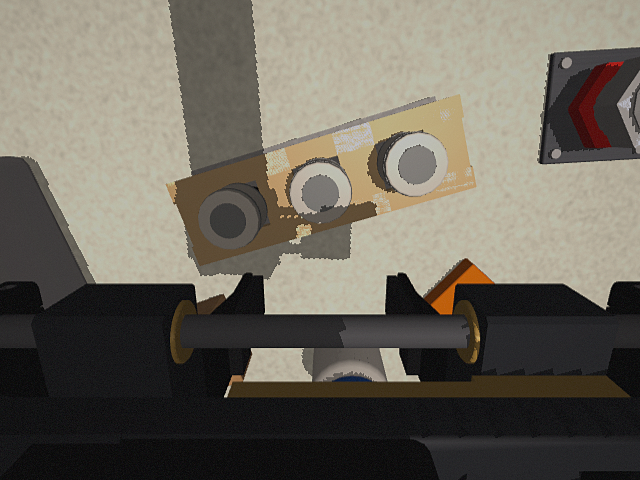

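```bash
python3 - <<'E'
from h import *
import pickle
s,p,im=pickle.load(open('w2.pkl','rb')); s,T=st()
top=dict(A=[ 0.5471,-0.1135 , 0.13  ],B=[ 0.5456, -0.1889 , 0.13  ],C= [ 0.5437, -0.2632  ,0.13  ])
for n,u,v in (('A',416,163),('B',320,192),('C',228,218)):
  X=ray('wrist',u,v,.13,p); M=(X+top[n])/2; print(n,X.round(4),M.round(4),'tool shift',((T.T@(M-s['eef_pos']))*1000).round(1))
b=im[120:260,180:460]; cv2.imwrite('pics/w2z.png',cv2.resize(b,None,fx=2.8,fy=2.8,interpolation=2))
E
```

```text
t 2.53 p [ 0.5766 -0.1915  0.24  ] F [-0.4  0.4 -0.4] T [ 0.04  0.01 -0.  ] w 0.684 q [-0.    0.35  0.33  1.7  -0.13  1.12  1.63]
x [0.301 0.954 0.001] z [-0.001  0.002 -1.   ]
A [ 0.5451 -0.1121  0.13  ] [ 0.5461 -0.1128  0.13  ] tool shift [ 65.7 -52.7 110.2]
B [ 0.544  -0.1865  0.13  ] [ 0.5448 -0.1877  0.13  ] tool shift [ -6.1 -31.4 110.1]
C [ 0.5416 -0.2605  0.13  ] [ 0.5426 -0.2619  0.13  ] tool shift [-77.5 -11.1 109.9]
```

View pics/w2z.png

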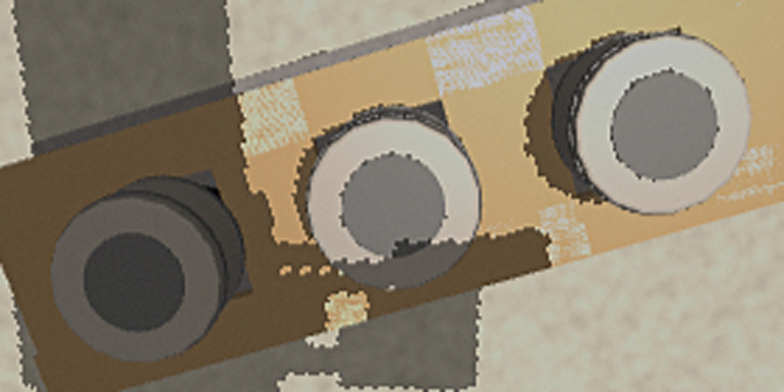

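Request:
carry_out --motion '[[[33,-26.5,0,0,0,0],[33,-26.5,0,0,0,0],[0,0,8,0,0,-0.12],[0,0,8,0,0,-0.12],[0,0,8,0,0,-0.12],[0,0,8,0,0,-0.12],[0,0,8,0,0,-0.12],[0,0,8,0,0,-0.12],[0,0,8,0,0,-0.12],[0,0,8,0,0,-0.12],[0,0,0,0,0,0],[0,0,0,0,0,0]]]'

```text
clock: 3.53
eef_pos: [0.5463, -0.1126, 0.1763]
tcp_rot: [-1.389, -2.816, -0.001]
ft_force: [1.2, -0.2, -0.7]
width: 0.688
```

```bash
python3 - <<'E'
from h import *
import pickle
s,T=st(); p=imaging.camera_params('wrist'); im=imaging.capture('wrist'); cv2.imwrite('pics/w3.png',im)
for X in ([ 0.5461,-0.1128 , 0.13  ],[ 0.5448, -0.1877 , 0.13  ], [ 0.5426, -0.2619  ,0.13  ]): print(proj('wrist',X,p),(T.T@(np.array(X)-s['eef_pos'])*1000).round(1))
E
```

```text
t 3.53 p [ 0.5463 -0.1126  0.1763] F [ 1.2 -0.2 -0.7] T [0.08 0.05 0.01] w 0.688 q [ 0.03  0.32  0.13  1.87 -0.05  0.95  2.4 ]
x [-0.609  0.793  0.002] z [-0.001  0.001 -1.   ]
[323.53993573 260.1257492 ] [-0.1 -0.3 46.3]
[221.61618602 183.68246101] [-58.7 -46.9  46.2]
[108.15583619  96.54921419] [-116.3  -93.8   46.1]
```

View pics/w3.png

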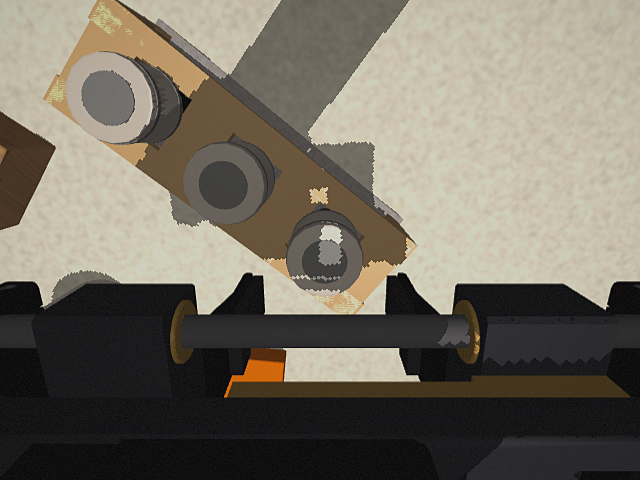

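Request:
carry_out --motion '[[[0,-1,30,0,0,0],[0,0,30,0,0,0],[0,0,20,0,0,0],[0,0,0,0,0,0]]]'

```text
clock: 3.92
eef_pos: [0.543, -0.1144, 0.0932]
tcp_rot: [-1.389, -2.81, 0.003]
ft_force: [-0.7, -0.1, -0.1]
width: 0.687
```

Request:
carry_out --motion '[[[0,0,0,0,0,0],[0,0,0,0,0,0],[0,0,0,0,0,0],[0,0,0,0,0,0],[0,0,0,0,0,0]]]' --claw 255 --force 40

```text
clock: 4.33
eef_pos: [0.5469, -0.1157, 0.0982]
tcp_rot: [1.39, 2.814, 0.003]
ft_force: [-1.0, 2.7, 5.6]
width: 0.543
```

```bash
python3 -c "
from h import *
st()"
```

```text
t 4.33 p [ 0.5469 -0.1157  0.0982] F [-1.   2.7  5.6] T [0.37 0.21 0.01] w 0.543 q [ 0.04  0.42  0.12  1.94 -0.07  0.78  2.42]
x [-0.608  0.794 -0.002] z [ 0.003  0.    -1.   ]
```

Request:
carry_out --motion '[[[0,0,-20,0,0,0],[0,0,-40,0,0,0],[0,0,-41,0,0,0],[0,0,0,0,0,0]]]'

```text
clock: 4.67
eef_pos: [0.5506, -0.1174, 0.2058]
tcp_rot: [1.386, 2.803, 0.008]
ft_force: [2.0, -0.4, -0.8]
width: 0.546
```

```bash
python3 -c "
from h import *
st()"
```

```text
t 4.67 p [ 0.5506 -0.1174  0.2058] F [ 2.  -0.4 -0.8] T [ 0.02 -0.13  0.05] w 0.546 q [ 0.03  0.29  0.14  1.84 -0.05  0.99  2.4 ]
x [-0.607  0.795 -0.011] z [ 0.016 -0.002 -1.   ]
```

Request:
carry_out --motion '[[[30,25,0,0,0,0],[30,25,0,0,0,0],[30,25,0,0,0,0],[30,25,0,0,0,0],[30,25,0,0,0,0],[30,25,0,0,0,0],[30,25,0,0,0,0],[30,25,0,0,0,0],[30,25,0,0,0,0],[30,25,0,0,0,0],[32,23,0,0,0,0],[0,0,0,0,0,0]]]'

```text
clock: 5.67
eef_pos: [0.5576, 0.325, 0.1972]
tcp_rot: [-1.372, -2.821, -0.011]
ft_force: [-1.1, 2.4, -1.8]
width: 0.541
```

Request:
carry_out --motion '[[[0,0,0,0,0,-0.12],[0,0,0,0,0,-0.12],[0,0,0,0,0,-0.12],[0,0,0,0,0,-0.12],[0,0,0,0,0,-0.12],[0,0,0,0,0,-0.12],[0,0,0,0,0,0],[0,0,0,0,0,0]]]'

```text
clock: 6.33
eef_pos: [0.5608, 0.3129, 0.1974]
tcp_rot: [-0.316, -3.126, 0.0]
ft_force: [-0.2, 0.3, -2.9]
width: 0.544
```

```bash
python3 - <<'E'
from h import *
import pickle
s,T=st(); p=imaging.camera_params('wrist'); im=imaging.capture('wrist'); cv2.imwrite('pics/w4.png',im)
for X in ([ 0.5603,.3160,.09],): print(proj('wrist',X,p),(T.T@(np.array(X)-s['eef_pos'])*1000).round(1))
im=imaging.capture('top'); cv2.imwrite('pics/t4.png',im)
E
```

```text
t 6.33 p [0.5608 0.3129 0.1974] F [-0.2  0.3 -2.9] T [0.09 0.1  0.03] w 0.544 q [-0.45  0.44 -0.18  1.64  0.09  1.07  2.29]
x [-0.98  0.2   0.  ] z [-0. -0. -1.]
[326.0044816  237.39665781] [  1.1   3.  107.4]
```

View pics/w4.png

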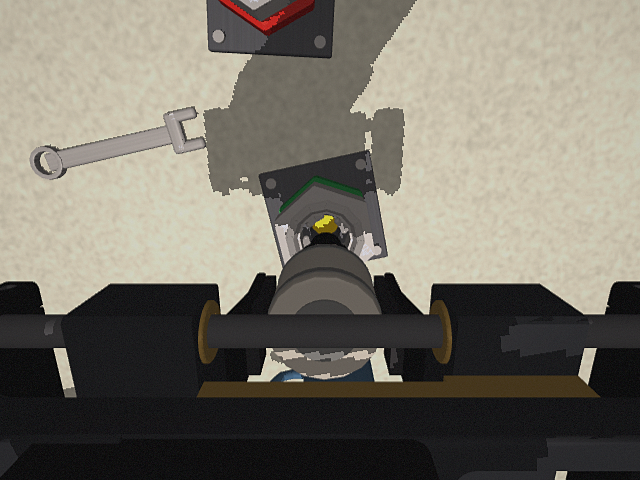

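```bash
python3 - <<'E'
from h import *
im=cv2.imread('pics/w4.png')
cv2.imwrite('pics/w4z.png',cv2.convertScaleAbs(cv2.resize(im[140:280,250:400],None,fx=4.2,fy=4.2,interpolation=2),alpha=1.4))
E
```

```text
(no output)
```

View pics/w4z.png

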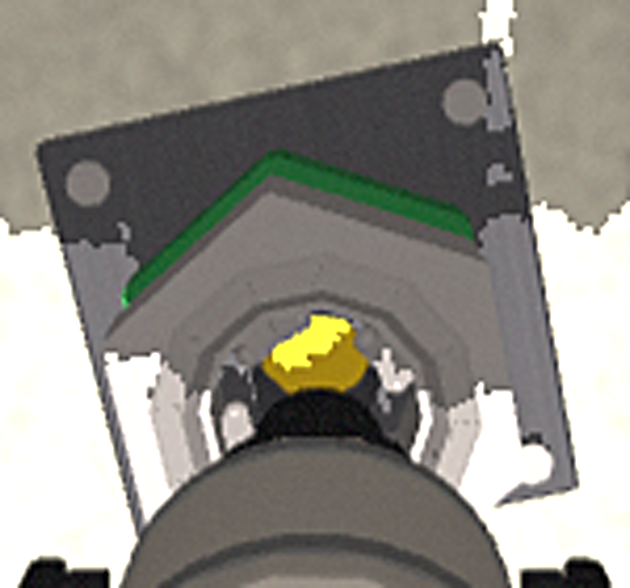

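Request:
carry_out --motion '[[[1,3,0,0,0,0],[0,0,20,0,0,0],[0,0,20,0,0,0],[0,0,8,0,0,0],[0,0,8,0,0,0],[0,0,0,0,0,0],[0,0,0,0,0,0]]]'

```text
clock: 7.02
eef_pos: [0.5603, 0.3169, 0.1417]
tcp_rot: [-0.31, -3.126, -0.0]
ft_force: [-0.1, 0.4, -2.3]
width: 0.544
```

```bash
python3 -c "
from h import *
st()"
```

```text
t 7.02 p [0.5603 0.3169 0.1417] F [-0.1  0.4 -2.3] T [ 0.09  0.04 -0.03] w 0.544 q [-0.46  0.5  -0.17  1.69  0.1   0.96  2.28]
x [-0.98   0.197  0.   ] z [-0.  0. -1.]
```

Request:
carry_out --motion '[[[0,0,5,0,0,0],[0,0,5,0,0,0],[0,0,5,0,0,0],[0,0,3,0,0,0],[0,0,0,0,0,0]]]'

```text
clock: 7.43
eef_pos: [0.5604, 0.3168, 0.1241]
tcp_rot: [0.31, 3.126, 0.0]
ft_force: [-0.5, -1.3, 2.7]
width: 0.541
```

```bash
python3 -c "
from h import *
st()"
```

```text
t 7.43 p [0.5604 0.3168 0.1241] F [-0.5 -1.3  2.7] T [-0.1   0.36  0.01] w 0.541 q [-0.46  0.52 -0.17  1.7   0.11  0.93  2.27]
x [-0.981  0.196 -0.   ] z [ 0.  0. -1.]
```

Request:
carry_out --motion '[[[0,0,1.5,0,0,0.12],[0,0,0.5,0,0,0.12],[0,0,0.5,0,0,0.12]]]'

```text
clock: 7.68
eef_pos: [0.5603, 0.3171, 0.1226]
tcp_rot: [0.874, 3.018, 0.002]
ft_force: [-2.6, -0.3, 4.0]
width: 0.547
```

Request:
carry_out --motion '[[[0,0,0.5,0,0,0.12],[0,0,0.5,0,0,0.12],[0,0,0.5,0,0,0.12]]]'

```text
clock: 7.93
eef_pos: [0.5606, 0.3174, 0.1203]
tcp_rot: [1.399, 2.812, 0.003]
ft_force: [0.5, 0.2, -0.7]
width: 0.542
```

```bash
python3 -c "
from h import *
st()"
```

```text
t 7.93 p [0.5606 0.3174 0.1203] F [ 0.5  0.2 -0.7] T [ 0.14  0.06 -0.03] w 0.542 q [-0.58  0.51  0.    1.71 -0.    0.91  1.64]
x [-0.603  0.798  0.   ] z [ 0.001  0.001 -1.   ]
```

Request:
carry_out --motion '[[[0,0,1.0,0,0,0.12],[0,0,1.0,0,0,0.12],[0,0,1.0,0,0,0.12],[0,0,1.0,0,0,0.12]]]'

```text
clock: 8.27
eef_pos: [0.5615, 0.318, 0.1204]
tcp_rot: [2.022, 2.403, 0.006]
ft_force: [-7.1, -2.8, 25.0]
width: 0.541
```

```bash
python3 -c "
from h import *
st()"
```

```text
t 8.27 p [0.5615 0.318  0.1204] F [-7.1 -2.8 25. ] T [-0.58  1.86  0.84] w 0.541 q [-0.67  0.52  0.12  1.72 -0.07  0.91  1.23]
x [-0.171  0.985  0.002] z [ 0.003  0.002 -1.   ]
```

Request:
carry_out --motion '[[[0,0,-3,0,0,0.06],[0,0,0,0,0,0.12],[0,0,0,0,0,0.12]]]'

```text
clock: 8.52
eef_pos: [0.5616, 0.3183, 0.1223]
tcp_rot: [2.36, 2.073, 0.008]
ft_force: [-2.5, -1.2, 14.2]
width: 0.544
```

```bash
python3 -c "
from h import *
st()"
```

```text
t 8.52 p [0.5616 0.3183 0.1223] F [-2.5 -1.2 14.2] T [-0.3   0.62  0.8 ] w 0.544 q [-0.72  0.52  0.19  1.72 -0.12  0.91  0.96]
x [0.129 0.992 0.004] z [ 0.004  0.003 -1.   ]
```

Request:
carry_out --motion '[[[0,0,-0.5,0,0,0.12],[0,0,-0.5,0,0,0.12],[0,0,0,0,0,0.12]]]'

```text
clock: 8.77
eef_pos: [0.5609, 0.3186, 0.1228]
tcp_rot: [-2.693, -1.614, -0.006]
ft_force: [-1.2, 1.5, 9.0]
width: 0.543
```

Request:
carry_out --motion '[[[0,0,0,0,0,0.12],[0,0,0,0,0,0.12],[0,0,0,0,0,0.12]]]'

```text
clock: 9.02
eef_pos: [0.5612, 0.3178, 0.1207]
tcp_rot: [-2.94, -1.105, -0.005]
ft_force: [0.4, 0.4, -1.4]
width: 0.54
```

Request:
carry_out --motion '[[[0,0,0,0,0,0.12],[0,0,0,0,0,0.12],[0,0,0,0,0,0.12]]]'

```text
clock: 9.27
eef_pos: [0.5612, 0.3179, 0.1201]
tcp_rot: [-3.09, -0.561, -0.005]
ft_force: [1.3, 1.4, 1.8]
width: 0.545
```

```bash
python3 -c "
from h import *
st()"
```

```text
t 9.27 p [0.5612 0.3179 0.1201] F [1.3 1.4 1.8] T [ 0.1  -0.36  0.13] w 0.545 q [-0.91  0.55  0.46  1.73 -0.3   0.93  0.04]
x [0.936 0.351 0.003] z [ 0.003  0.002 -1.   ]
```

Request:
carry_out --motion '[[[0,0,-15,0,0,0],[0,0,-30,0,0,0],[0,0,-30,0,0,0],[-14,39,0,0,0,0],[-14,39,0,0,0,0],[-14,39,0,0,0,0],[-13.5,38.5,0,0,0,0],[-13.5,38.5,0,0,0,0],[0,0,0,0,0,0.12],[0,0,0,0,0,0.12],[0,0,0,0,0,0.12],[0,0,0,0,0,0.12]]]'

```text
clock: 10.27
eef_pos: [0.5647, 0.1107, 0.1945]
tcp_rot: [-3.135, 0.192, 0.0]
ft_force: [0.1, 0.2, -1.7]
width: 0.545
```

Request:
carry_out --motion '[[[0,0,0,0,0,0.12],[0,0,0,0,0,0.12],[0,0,0,0,0,0.12],[0,0,0,0,0,0.12],[0,0,0,0,0,0.12],[0,0,0,0,0,0.12],[0,0,0,0,0,0.12],[0,0,0,0,0,0.12],[0,0,0,0,0,0.12],[0,0,0,0,0,0.12],[0,0,0,0,0,0.12],[0,0,0,0,0,0.12]]]'

```text
clock: 11.27
eef_pos: [0.5647, 0.1114, 0.1943]
tcp_rot: [-2.232, 2.211, 0.001]
ft_force: [0.5, 0.1, -2.1]
width: 0.547
```

Request:
carry_out --motion '[[[0,0,0,0,0,0.12],[0,0,0,0,0,0.12],[0,0,0,0,0,0.12],[0,0,0,0,0,0],[0,0,0,0,0,0],[0,0,0,0,0,0]]]'

```text
clock: 11.77
eef_pos: [0.5647, 0.1111, 0.1944]
tcp_rot: [1.811, -2.567, -0.001]
ft_force: [0.3, 0.3, -1.9]
width: 0.543
```

```bash
python3 - <<'E'
from h import *
s,T=st(); p=imaging.camera_params('wrist'); im=imaging.capture('wrist'); cv2.imwrite('pics/w5.png',im)
for X in ([ 0.566,.1107,.09],): print(proj('wrist',X,p),(T.T@(np.array(X)-s['eef_pos'])*1000).round(1))
import pickle; pickle.dump((s,p),open('w5.pkl','wb'))
cv2.imwrite('pics/w5z.png',cv2.convertScaleAbs(cv2.resize(im[140:280,250:400],None,fx=4.2,fy=4.2,interpolation=2),alpha=1.4))
E
```

```text
t 11.77 p [0.5647 0.1111 0.1944] F [ 0.3  0.3 -1.9] T [-0.    0.17 -0.  ] w 0.543 q [-1.06  0.54  1.12  1.85 -0.55  1.1  -1.64]
x [-0.335 -0.942 -0.   ] z [-0.  0. -1.]
[325.65608827 234.06688079] [  0.   -1.4 104.4]
```

View pics/w5z.png

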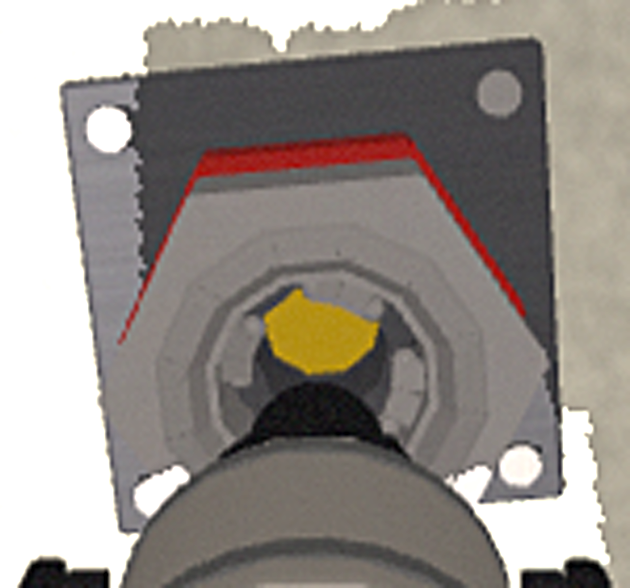

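View pics/w5.png

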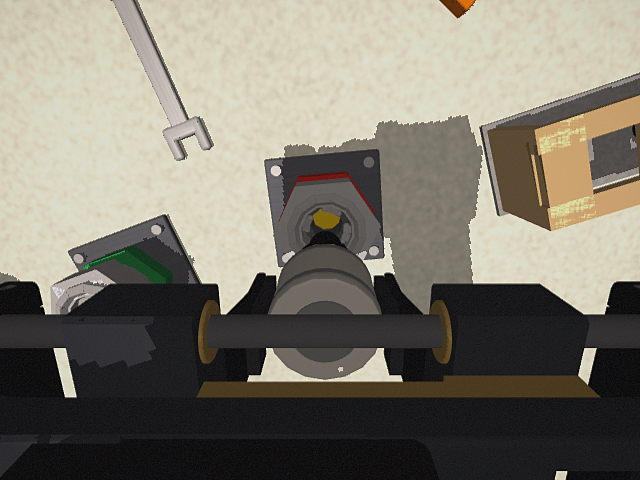

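Request:
carry_out --motion '[[[1,-2,0,0,0,0],[0,0,20,0,0,0],[0,0,20,0,0,0],[0,0,8,0,0,0],[0,0,5,0,0,0],[0,0,0,0,0,0],[0,0,0,0,0,0]]]'

```text
clock: 12.4
eef_pos: [0.567, 0.109, 0.1421]
tcp_rot: [-1.806, 2.569, -0.001]
ft_force: [1.2, -0.7, -2.0]
width: 0.54
```

```bash
python3 -c "
from h import *
st()"
```

```text
t 12.40 p [0.567  0.109  0.1421] F [ 1.2 -0.7 -2. ] T [0.   0.22 0.02] w 0.540 q [-1.    0.6   1.06  1.9  -0.62  1.02 -1.59]
x [-0.338 -0.941 -0.   ] z [ 0.001  0.    -1.   ]
```

Request:
carry_out --motion '[[[0,0,5,0,0,0],[0,0,5,0,0,0],[0,0,5,0,0,0],[0,0,3,0,0,0],[0,0,0,0,0,0]]]'

```text
clock: 12.82
eef_pos: [0.5668, 0.1092, 0.124]
tcp_rot: [-1.807, 2.569, 0.001]
ft_force: [-1.1, -0.2, 3.4]
width: 0.543
```

```bash
python3 -c "
from h import *
st()"
```

```text
t 12.82 p [0.5668 0.1092 0.124 ] F [-1.1 -0.2  3.4] T [ 0.1   0.57 -0.03] w 0.543 q [-0.99  0.62  1.03  1.91 -0.64  0.99 -1.57]
x [-0.338 -0.941 -0.001] z [ 0.     0.001 -1.   ]
```

Turning anticlockwise in steps with gentle descent.

Request:
carry_out --motion '[[[0,0,1.5,0,0,-0.12],[0,0,0.7,0,0,-0.12],[0,0,0.7,0,0,-0.12]]]'

```text
clock: 13.07
eef_pos: [0.5683, 0.11, 0.1224]
tcp_rot: [-2.242, 2.195, -0.002]
ft_force: [0.0, 0.9, 5.7]
width: 0.542
```

Request:
carry_out --motion '[[[0,0,0.7,0,0,-0.12],[0,0,0.7,0,0,-0.12],[0,0,0.7,0,0,-0.12]]]'

```text
clock: 13.32
eef_pos: [0.5676, 0.1095, 0.1194]
tcp_rot: [-2.6, 1.76, -0.003]
ft_force: [0.6, 0.3, 0.2]
width: 0.544
```

```bash
python3 -c "
from h import *
st()"
```

```text
t 13.32 p [0.5676 0.1095 0.1194] F [0.6 0.3 0.2] T [-0.03  0.1  -0.02] w 0.544 q [-0.87  0.54  0.84  1.91 -0.5   0.91 -0.98]
x [ 0.372 -0.928  0.   ] z [ 0.003  0.001 -1.   ]
```

Request:
carry_out --motion '[[[0,0,0.95,0,0,-0.12],[0,0,0.95,0,0,-0.12],[0,0,0.95,0,0,-0.12]]]'

```text
clock: 13.57
eef_pos: [0.5676, 0.1093, 0.1165]
tcp_rot: [-2.873, 1.266, -0.003]
ft_force: [0.4, 0.9, 2.8]
width: 0.539
```

Request:
carry_out --motion '[[[0,0,0.95,0,0,-0.12],[0,0,0.95,0,0,-0.12],[0,0,0.95,0,0,-0.12]]]'

```text
clock: 13.82
eef_pos: [0.5675, 0.1089, 0.1139]
tcp_rot: [-3.054, 0.732, -0.003]
ft_force: [-1.6, -0.4, 5.1]
width: 0.539
```

```bash
python3 -c "
from h import *
st()"
```

```text
t 13.82 p [0.5675 0.1089 0.1139] F [-1.6 -0.4  5.1] T [-0.21  0.41 -0.05] w 0.539 q [-0.74  0.49  0.64  1.91 -0.38  0.86 -0.38]
x [ 0.891 -0.453  0.002] z [ 0.002  0.001 -1.   ]
```

Request:
carry_out --motion '[[[0,0,0.9,0,0,-0.12],[0,0,0.9,0,0,-0.12],[0,0,0.9,0,0,-0.12],[0,0,0.9,0,0,-0.12],[0,0,0.9,0,0,-0.12],[0,0,0.9,0,0,-0.12]]]'

```text
clock: 14.32
eef_pos: [0.5673, 0.1088, 0.1086]
tcp_rot: [-3.117, -0.39, -0.003]
ft_force: [-2.4, -0.5, 6.2]
width: 0.539
```

Request:
carry_out --motion '[[[0,0,0.9,0,0,-0.12],[0,0,0.9,0,0,-0.12],[0,0,0.9,0,0,-0.12],[0,0,0.9,0,0,-0.12]]]'

```text
clock: 14.65
eef_pos: [0.5672, 0.1086, 0.1051]
tcp_rot: [2.935, 1.12, 0.002]
ft_force: [-0.6, -0.7, 6.0]
width: 0.546
```

```bash
python3 -c "
from h import *
st()"
```

```text
t 14.65 p [0.5672 0.1086 0.1051] F [-0.6 -0.7  6. ] T [-0.22  0.44 -0.02] w 0.546 q [-0.51  0.45  0.33  1.9  -0.19  0.82  0.64]
x [0.746 0.666 0.001] z [ 0.001  0.    -1.   ]
```

Request:
carry_out --motion '[[[0,0,0.9,0,0,-0.12],[0,0,0.9,0,0,-0.12],[0,0,0.7,0,0,-0.1]]]'

```text
clock: 14.9
eef_pos: [0.5658, 0.1079, 0.1034]
tcp_rot: [-2.704, -1.598, 0.004]
ft_force: [-9.2, -3.3, 22.3]
width: 0.548
```

```bash
python3 -c "
from h import *
st()"
```

```text
t 14.90 p [0.5658 0.1079 0.1034] F [-9.2 -3.3 22.3] T [-0.77  2.21 -0.36] w 0.548 q [-0.45  0.45  0.24  1.9  -0.14  0.81  0.94]
x [ 0.483  0.876 -0.001] z [-0.002 -0.    -1.   ]
```

Request:
carry_out --motion '[[[0,0,0.5,0,0,-0.08],[0,0,0.5,0,0,-0.08]]]'

```text
clock: 15.07
eef_pos: [0.5648, 0.1083, 0.103]
tcp_rot: [-2.569, -1.803, 0.005]
ft_force: [-11.7, 0.4, 23.4]
width: 0.535
```

```bash
python3 -c "
from h import *
st()"
```

```text
t 15.07 p [0.5648 0.1083 0.103 ] F [-11.7   0.4  23.4] T [-0.58  2.69 -0.69] w 0.535 q [-0.42  0.44  0.2   1.9  -0.12  0.81  1.07]
x [ 0.34   0.941 -0.001] z [-0.004  0.001 -1.   ]
```

Request:
carry_out --motion '[[[0,0,-1,0,0,-0.1],[0,0,-1,0,0,-0.1]]]'

```text
clock: 15.23
eef_pos: [0.5649, 0.1094, 0.1024]
tcp_rot: [-2.375, -2.052, 0.002]
ft_force: [0.6, 0.6, -7.7]
width: 0.543
```

```bash
python3 -c "
from h import *
st()
cv2.imwrite('pics/s5.png',cv2.resize(imaging.capture('scene')[170:290,280:440],None,fx=5,fy=5,interpolation=2))"
```

```text
t 15.23 p [0.5649 0.1094 0.1024] F [ 0.6  0.6 -7.7] T [ 0.27 -0.32 -1.17] w 0.543 q [-0.38  0.44  0.15  1.9  -0.09  0.81  1.24]
x [0.145 0.989 0.001] z [-0.003  0.001 -1.   ]
```

View pics/s5.png

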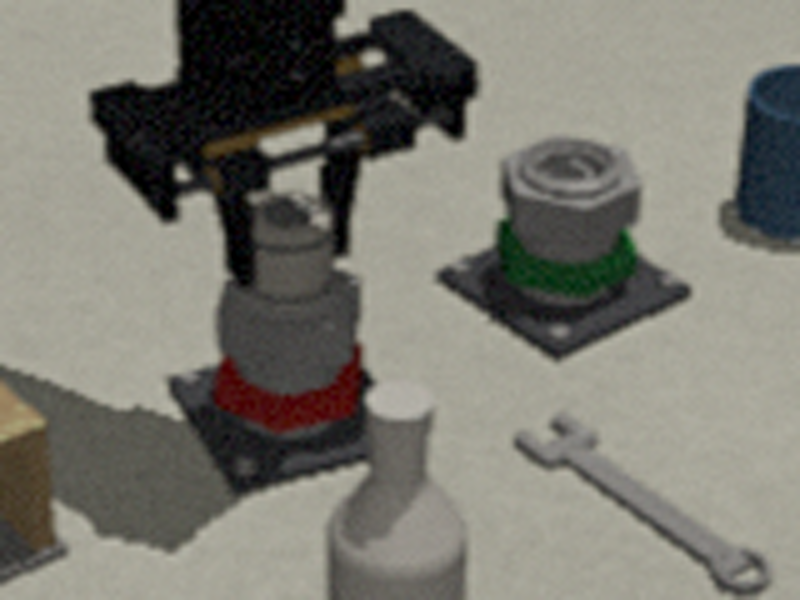

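Request:
carry_out --motion '[[[0,0,0,0,0,0],[0,0,0,0,0,0],[0,0,0,0,0,0],[0,0,-20,0,0,0],[0,0,-30,0,0,0],[0,0,-30,0,0,0],[-37,3,0,0,0,0],[-37,3,0,0,0,0],[-37,3,0,0,0,0],[-37,3,0,0,0,0],[-37,3,0,0,0,0],[-37,3,0,0,0,0]]]' --claw 80

```text
clock: 16.28
eef_pos: [0.5519, -0.1151, 0.1827]
tcp_rot: [2.378, 2.051, 0.001]
ft_force: [0.4, -0.3, 0.8]
width: 0.689
```

Request:
carry_out --motion '[[[-37,3,0,0,0,0],[-37,2,0,0,0,0],[0,0,0,0,0,-0.12],[0,0,0,0,0,-0.12],[0,0,0,0,0,-0.12],[0,0,0,0,0,-0.12],[0,0,0,0,0,-0.12],[0,0,0,0,0,-0.12],[0,0,0,0,0,0],[0,0,0,0,0,0],[0,0,0,0,0,0]]]'

```text
clock: 17.2
eef_pos: [0.546, -0.1872, 0.1823]
tcp_rot: [1.507, 2.756, -0.0]
ft_force: [1.0, 0.6, 0.3]
width: 0.687
```

```bash
python3 - <<'E'
from h import *
s,T=st(); p=imaging.camera_params('wrist'); im=imaging.capture('wrist'); cv2.imwrite('pics/w6.png',im)
for X in ([ 0.5448, -0.1877 , 0.13  ], [ 0.5426, -0.2619  ,0.13  ]): print(proj('wrist',X,p),(T.T@(np.array(X)-s['eef_pos'])*1000).round(1))
im=imaging.capture('top'); cv2.imwrite('pics/t6.png',cv2.resize(im[200:330,80:500],None,fx=1.9,fy=1.9,interpolation=2))
E
```

```text
t 17.20 p [ 0.546  -0.1872  0.1823] F [1.  0.6 0.3] T [ 0.08  0.09 -0.05] w 0.687 q [ 0.16  0.35  0.13  1.82 -0.05  0.97  2.45]
x [-0.54   0.842 -0.   ] z [ 0. -0. -1.]
[324.03714139 255.39312047] [ 0.3 -1.3 52.3]
[221.02453133 188.58457099] [-61.  -43.2  52.3]
```

View pics/w6.png

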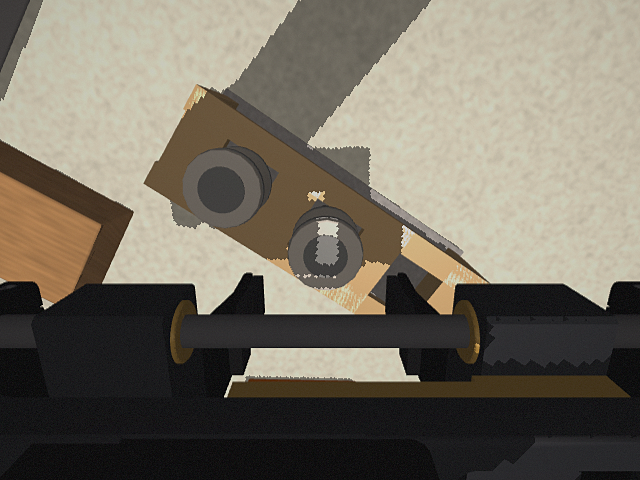

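View pics/t6.png

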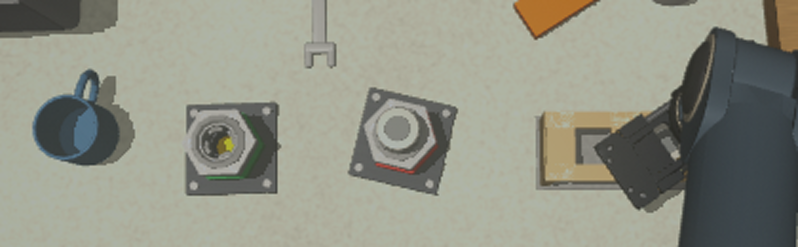

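Request:
carry_out --motion '[[[0,-2,30,0,0,0],[0,0,30,0,0,0],[0,0,25,0,0,0],[0,0,0,0,0,0]]]'

```text
clock: 17.63
eef_pos: [0.5406, -0.1868, 0.0927]
tcp_rot: [-1.5, -2.75, 0.004]
ft_force: [-0.1, 0.3, 0.3]
width: 0.682
```

Request:
carry_out --motion '[[[0,0,0,0,0,0],[0,0,0,0,0,0],[0,0,0,0,0,0],[0,0,0,0,0,0],[0,0,0,0,0,0]]]' --claw 255

```text
clock: 18.05
eef_pos: [0.5455, -0.1883, 0.0991]
tcp_rot: [1.501, 2.756, 0.002]
ft_force: [0.5, 0.0, 3.9]
width: 0.547
```

Request:
carry_out --motion '[[[0,0,-20,0,0,0],[0,0,-40,0,0,0],[0,0,-40,0,0,0],[0,0,0,0,0,0]]]'

```text
clock: 18.38
eef_pos: [0.5489, -0.1899, 0.2057]
tcp_rot: [1.496, 2.745, 0.006]
ft_force: [1.5, -0.5, -1.8]
width: 0.541
```

```bash
python3 -c "
from h import *
s,T=st()
print((T.T@(np.array([.5603,.3165,0])-np.array([.5442,-.1873,0]))*1000).round(1))"
```

```text
t 18.38 p [ 0.5489 -0.1899  0.2057] F [ 1.5 -0.5 -1.8] T [-0.01 -0.17  0.01] w 0.541 q [ 0.16  0.32  0.13  1.8  -0.05  1.01  2.45]
x [-0.542  0.84  -0.011] z [ 0.015 -0.004 -1.   ]
[414.7 286.6  -1.8]
```

Request:
carry_out --motion '[[[0,0,-38,0,0,0],[32,22,-12,0,0,0],[32,22,0,0,0,0],[32,22,0,0,0,0],[32,22,0,0,0,0],[32,22,0,0,0,0],[32,22,0,0,0,0],[32,22,0,0,0,0],[32,22,0,0,0,0],[32,22,0,0,0,0],[32,22,0,0,0,0],[32,22,0,0,0,0]]]'

```text
clock: 19.38
eef_pos: [0.5562, 0.2404, 0.2473]
tcp_rot: [1.503, 2.758, -0.0]
ft_force: [0.9, 0.3, -2.3]
width: 0.543
```

Request:
carry_out --motion '[[[32,22,5,0,0,0],[31,22,10,0,0,0],[0,0,15,0,0,-0.12],[0,0,15,0,0,-0.12],[0,0,5,0,0,-0.12],[0,0,0,0,0,-0.12],[0,0,0,0,0,-0.12],[0,0,0,0,0,0],[0,0,0,0,0,0],[0,0,0,0,0,0]]]'

```text
clock: 20.22
eef_pos: [0.5594, 0.3155, 0.1974]
tcp_rot: [0.625, 3.079, -0.0]
ft_force: [-1.0, 1.1, -2.4]
width: 0.543
```

```bash
python3 - <<'E'
from h import *
s,T=st(); p=imaging.camera_params('wrist'); im=imaging.capture('wrist'); cv2.imwrite('pics/w7.png',im)
for X in ([ 0.5604, .3168 , 0.09  ],): print(proj('wrist',X,p),(T.T@(np.array(X)-s['eef_pos'])*1000).round(1))
cv2.imwrite('pics/w7z.png',cv2.convertScaleAbs(cv2.resize(im[140:280,250:400],None,fx=4.2,fy=4.2,interpolation=2),alpha=1.4))
E
```

```text
t 20.22 p [0.5594 0.3155 0.1974] F [-1.   1.1 -2.4] T [0.04 0.14 0.02] w 0.543 q [-0.42  0.45 -0.22  1.64  0.11  1.07  2.07]
x [-0.921  0.39  -0.   ] z [ 0. -0. -1.]
[323.96882978 235.68729242] [ -0.4   1.6 107.4]
```

View pics/w7z.png

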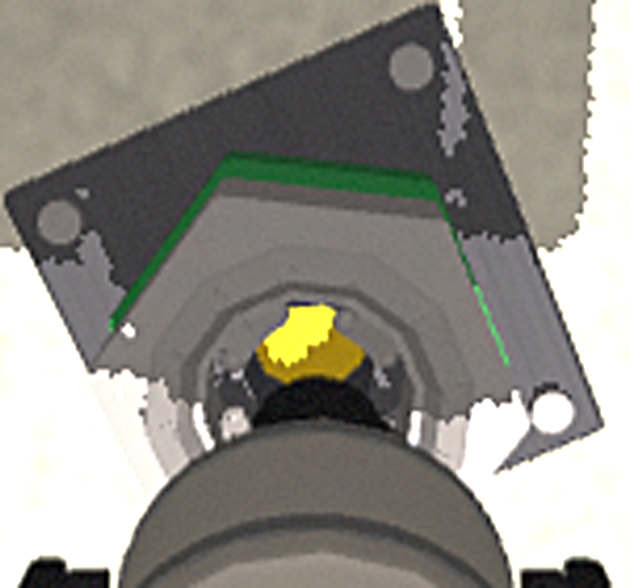

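Request:
carry_out --motion '[[[-1.5,2.5,0,0,0,0],[0,0,20,0,0,0],[0,0,20,0,0,0],[0,0,8,0,0,0],[0,0,7,0,0,0],[0,0,0,0,0,0],[0,0,0,0,0,0]]]'

```text
clock: 20.85
eef_pos: [0.5621, 0.3177, 0.1427]
tcp_rot: [0.621, 3.079, 0.001]
ft_force: [0.2, 0.2, -2.6]
width: 0.542
```

```bash
python3 -c "
from h import *
st()"
```

```text
t 20.85 p [0.5621 0.3177 0.1427] F [ 0.2  0.2 -2.6] T [0.11 0.07 0.07] w 0.542 q [-0.43  0.5  -0.21  1.68  0.12  0.97  2.06]
x [-0.922  0.387 -0.   ] z [ 0.  0. -1.]
```

Request:
carry_out --motion '[[[0,0,5,0,0,0],[0,0,5,0,0,0],[0,0,5,0,0,0],[0,0,3,0,0,0],[0,0,0,0,0,0]]]'

```text
clock: 21.27
eef_pos: [0.5617, 0.3174, 0.124]
tcp_rot: [-0.62, -3.079, 0.0]
ft_force: [0.3, 0.1, -2.2]
width: 0.542
```

```bash
python3 -c "
from h import *
st()"
```

```text
t 21.27 p [0.5617 0.3174 0.124 ] F [ 0.3  0.1 -2.2] T [ 0.06  0.08 -0.02] w 0.542 q [-0.43  0.52 -0.21  1.7   0.13  0.94  2.06]
x [-0.922  0.387  0.   ] z [-0. -0. -1.]
```

Free so far; turn clockwise with pitch-matched descent.

Request:
carry_out --motion '[[[0,0,2,0,0,0.12],[0,0,1.0,0,0,0.12],[0,0,0.9,0,0,0.12]]]'

```text
clock: 21.52
eef_pos: [0.563, 0.318, 0.1216]
tcp_rot: [1.17, 2.914, 0.004]
ft_force: [0.5, 0.1, 1.0]
width: 0.543
```

Request:
carry_out --motion '[[[0,0,0.7,0,0,0.12],[0,0,0.7,0,0,0.12],[0,0,0.7,0,0,0.12]]]'

```text
clock: 21.77
eef_pos: [0.5619, 0.3177, 0.1186]
tcp_rot: [1.673, 2.659, 0.001]
ft_force: [0.1, -0.4, -2.5]
width: 0.539
```

```bash
python3 -c "
from h import *
st()"
```

```text
t 21.77 p [0.5619 0.3177 0.1186] F [ 0.1 -0.4 -2.5] T [ 0.03  0.08 -0.03] w 0.539 q [-0.56  0.52 -0.03  1.71  0.02  0.91  1.42]
x [-0.433  0.902  0.   ] z [ 0.001  0.001 -1.   ]
```

Request:
carry_out --motion '[[[0,0,1,0,0,0.12],[0,0,1,0,0,0.12],[0,0,1,0,0,0.12]]]'

```text
clock: 22.02
eef_pos: [0.562, 0.318, 0.1158]
tcp_rot: [-2.122, -2.316, -0.002]
ft_force: [-0.2, 0.2, 0.5]
width: 0.541
```

Request:
carry_out --motion '[[[0,0,0.9,0,0,0.12],[0,0,0.9,0,0,0.12],[0,0,0.9,0,0,0.12]]]'

```text
clock: 22.27
eef_pos: [0.562, 0.3179, 0.113]
tcp_rot: [-2.502, -1.899, -0.002]
ft_force: [-0.4, 0.2, -0.8]
width: 0.545
```

```bash
python3 -c "
from h import *
st()"
```

```text
t 22.27 p [0.562  0.3179 0.113 ] F [-0.4  0.2 -0.8] T [0.05 0.05 0.01] w 0.545 q [-0.68  0.53  0.14  1.72 -0.09  0.9   0.8 ]
x [0.269 0.963 0.001] z [ 0.001  0.001 -1.   ]
```

Drawing in: B is right-hand. About 11 mm to go.

Request:
carry_out --motion '[[[0,0,0.9,0,0,0.12],[0,0,0.9,0,0,0.12],[0,0,0.9,0,0,0.12],[0,0,0.9,0,0,0.12],[0,0,0.9,0,0,0.12]]]'

```text
clock: 22.68
eef_pos: [0.562, 0.318, 0.1086]
tcp_rot: [-2.951, -1.075, -0.002]
ft_force: [0.1, -0.4, -1.2]
width: 0.541
```

Request:
carry_out --motion '[[[0,0,0.9,0,0,0.12],[0,0,0.9,0,0,0.12],[0,0,0.9,0,0,0.12]]]'

```text
clock: 22.93
eef_pos: [0.5619, 0.3181, 0.1058]
tcp_rot: [-3.096, -0.529, -0.001]
ft_force: [-0.4, 0.9, -2.1]
width: 0.539
```

Request:
carry_out --motion '[[[0,0,0.9,0,0,0.12],[0,0,0.9,0,0,0.12]]]'

```text
clock: 23.1
eef_pos: [0.5617, 0.3181, 0.1042]
tcp_rot: [-3.137, -0.155, 0.0]
ft_force: [-2.8, -1.1, 5.5]
width: 0.543
```

```bash
python3 -c "
from h import *
st()"
```

```text
t 23.10 p [0.5617 0.3181 0.1042] F [-2.8 -1.1  5.5] T [-0.3   0.69  0.11] w 0.543 q [-0.89  0.57  0.44  1.74 -0.3   0.9  -0.22]
x [ 0.995  0.099 -0.   ] z [-0.     0.001 -1.   ]
```

Request:
carry_out --motion '[[[0,0,0.6,0,0,0.1],[0,0,0.3,0,0,0.1]]]'

```text
clock: 23.27
eef_pos: [0.5613, 0.3177, 0.1041]
tcp_rot: [-3.137, 0.157, 0.002]
ft_force: [-3.9, -1.9, 7.4]
width: 0.544
```

Request:
carry_out --motion '[[[0,0,0,0,0,0.1],[0,0,0,0,0,0.1]]]'

```text
clock: 23.43
eef_pos: [0.5615, 0.3173, 0.1035]
tcp_rot: [3.106, -0.468, -0.001]
ft_force: [-0.4, -0.9, -0.2]
width: 0.546
```

```bash
python3 -c "
from h import *
st()"
```

```text
t 23.43 p [0.5615 0.3173 0.1035] F [-0.4 -0.9 -0.2] T [-0.45  0.43  0.87] w 0.546 q [-0.96  0.59  0.54  1.75 -0.37  0.91 -0.56]
x [ 0.956 -0.294 -0.001] z [-0.001 -0.    -1.   ]
```

Request:
carry_out --motion '[[[0,0,0,0,0,0.1],[0,0,0,0,0,0.08]]]'

```text
clock: 23.6
eef_pos: [0.5624, 0.3193, 0.1033]
tcp_rot: [-3.052, 0.736, -0.004]
ft_force: [2.0, -0.1, -1.4]
width: 0.542
```

```bash
python3 -c "
from h import *
st()"
```

```text
t 23.60 p [0.5624 0.3193 0.1033] F [ 2.  -0.1 -1.4] T [-0.23 -0.19  1.18] w 0.542 q [-0.99  0.6   0.59  1.75 -0.4   0.92 -0.71]
x [ 0.89  -0.456  0.002] z [ 0.003  0.001 -1.   ]
```

Request:
carry_out --motion '[[[0,0,0,0,0,0],[0,0,0,0,0,0],[0,0,0,0,0,0],[0,0,-20,0,0,0],[0,0,-35,0,0,0],[0,0,-35,0,0,0],[-35,0,-10,0,0,0],[-35,0,0,0,0,0],[-35,0,0,0,0,0],[0,0,0,0,0,0],[0,0,0,0,0,0]]]' --claw 80

```text
clock: 24.52
eef_pos: [0.4664, 0.3671, 0.2029]
tcp_rot: [-3.054, 0.733, 0.002]
ft_force: [1.4, -1.1, 0.2]
width: 0.688
```

```bash
python3 - <<'E'
from h import *
st()
im=imaging.capture('scene'); cv2.imwrite('pics/s8.png',im); cv2.imwrite('pics/s8z.png',cv2.resize(im[180:300,170:450],None,fx=2.8,fy=2.8,interpolation=2))
im=imaging.capture('top'); cv2.imwrite('pics/t8.png',im)
im=imaging.capture('wrist'); cv2.imwrite('pics/w8.png',im)
E
```

```text
t 24.52 p [0.4664 0.3671 0.2029] F [ 1.4 -1.1  0.2] T [-0.1  -0.06 -0.02] w 0.688 q [-1.23  0.4   0.65  1.79 -0.28  1.05 -0.94]
x [ 0.891 -0.454 -0.002] z [-0.001  0.001 -1.   ]
```

View pics/s8z.png

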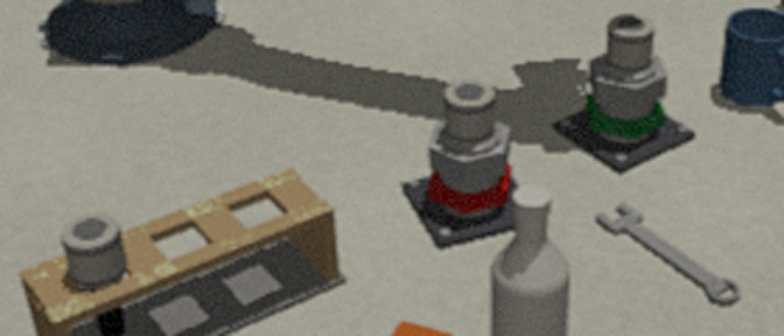

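View pics/t8.png

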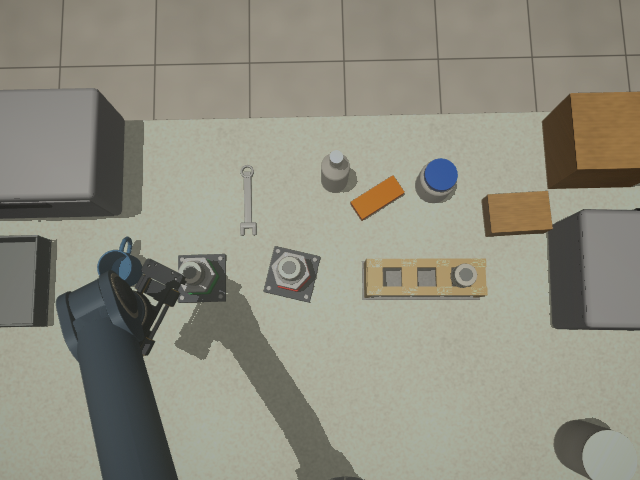

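View pics/w8.png

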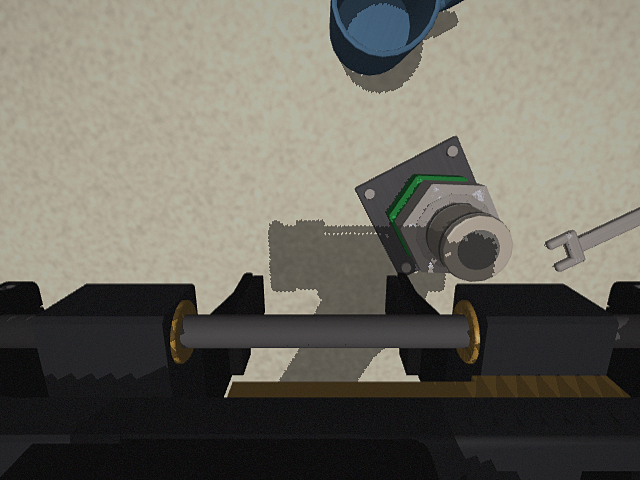

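```bash
python3 - <<'E'
from h import *
im=cv2.imread('pics/s8.png')
z=cv2.resize(im[180:260,310:420],None,fx=7,fy=7,interpolation=2)
for c in ([.5615,.317],[.566,.1095]):
  for h,col in ((.09,(0,255,255)),(.135,(0,0,255))):
    for i in range(40):
      a=i*np.pi/20; u,v=proj('scene',[c[0]+.024*np.cos(a),c[1]+.024*np.sin(a),h]); cv2.circle(z,(int((u-310+.5)*7),int((v-180+.5)*7)),1,col,-1)
cv2.imwrite('pics/s8h.png',z)
E
```

```text
(no output)
```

View pics/s8h.png

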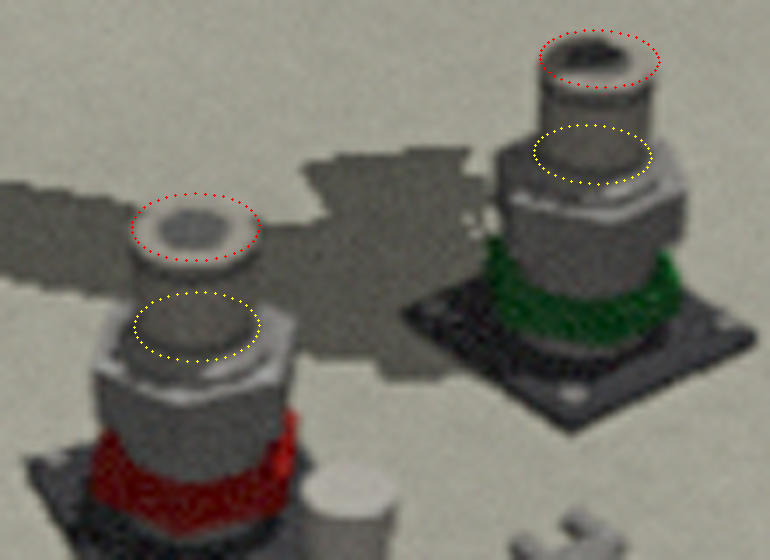

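```bash
python3 -c "
from rig import bot
print(bot.job_done())"
```

```text
the job is handed in; nothing more can be done
None
```

The job is handed in at about 25 s on the robot clock. One screw is fully home in each nut and the spare is still in the rack.

- **Red nut:** the screw from the stall nearest the nuts (+y end) only rode up and down in the green nut when turned clockwise, so it is left-hand. In the red nut, turned anticlockwise, it drew in to its stop. At the stop the wrist read about 1.2 N m and the head was on the nut.
- **Green nut:** the middle-stall screw drew in clockwise to its stop, also with about 1.2 N m. It is right-hand.
- **Spare:** the third screw stayed in its stall untouched. I did not try it; it is right-hand by elimination.

**Last checks:** the last scene picture, with the head outlines projected onto it, shows both heads on their nut faces within about 1–2 mm. The gripper was clear of everything, and the top view showed no change in the other things on the counter. I could not read the nut pads directly.

**Disagreement:** the top and wrist views of the red nut differed by about 5 mm. I went with a position between them, and the screw went in without side load.

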